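# Size a dispenser collar on the stepped cone

## Robot

A 7-joint arm with a two-finger parallel gripper is mounted at the origin on the work surface. World frame = base frame: x ahead of the robot, y to its left, z up, the work surface at z = 0. Lengths are in m, angles in rad, forces in N, time in s.
With the tool pointing down it reaches from about 0.425 to 0.95 m from the base axis. Payload 4.7 kg.
Tool frame: the origin (TCP) lies midway between the tips of the shut fingers; the grasp point (between the pads) lies 19 mm behind it; z points along the fingers, y is the direction in which the jaws open and shut (so a half turn about z gives the same grasp; the last joint's range is limited). The gripper opens to 85 mm and grips with 20 to 120 N. Pads are 22 mm wide; open, the fingers measure 114 mm over their backs; the gripper's body (76 mm by 85 mm) begins 54 mm behind the grasp point. The pads swing forward as they close: fully open they stand 13 mm farther back than shut.
Start: joints at [-1.374, 0.469, -0.049, 1.532, 0.024, 1.141, -0.082], TCP at [0.151, 0.658, 0.194] pointing down, gripper open.
Joint ranges: [-2.59, 2.59], [-0.33, 1.99], [-1.39, 1.29], [0.1, 2.45], [-1.04, 4.18], [0.21, 1.99], [-2.66, 2.66]. Speed limits (rad/s): [2.57, 2.57, 3.14, 3.14, 3.14, 3.14, 3.14].

## Interface

Orientations are given as a 3x3 rotation matrix whose columns are the frame's x, y, z axes.
In Python, from cell import status, vision, env gives the robot as it stands.
- The arm moves only by the tool arm_command, never from a script. Its argument "moves" is a list of rows, each an object of numbers: "grip": the closure, from -1 (fully open) to 1 (shut); "dx", "dy", "dz": the shift along the tool's x, y, z in cm; "wx", "wy", "wz": the turn, a rotation vector about the tool's x, y, z in degrees. In form: [{"grip": .., "dx": .., "dy": .., "dz": .., "wx": .., "wy": .., "wz": ..}, ...]. A call has 1 to 5 rows; each row is the pose to reach, as a shift and turn from the pose commanded when the call began, along the tool's axes at that moment; what a row does not reach only later rows make up. A row lasts 1/10 s, in which the tool goes at most 50 mm and 8.59 degrees, less where a joint would pass 70% of its speed; a pose out of reach is approached as far as the arm can. A call with a gripper value outside its range is refused whole. The fingers move at their own pace and stop on an object; "squeeze" is the grip in N (left out, the last holds). Time passes only in rows, so rows that repeat a pose let the fingers close. It gives the time, the measured TCP pose, the force and the opening at its end, in the units of the state.
- status.read_state(): the state, without advancing time (a new reading comes with each control period).
- vision.snapshot(name): name is "scene" or "top"; returns a dict with "pixels" (420x560x3 uint8, red, green, blue), "z_map" (420x560 float32, m along the optical axis (not along the pixel's ray), 0 where there is no reading), "intrinsics" (3x3 intrinsics, pixels), "rvec" (rotation vector, rad) and "tvec" (3), from world to camera coordinates, as OpenCV has them. Camera axes: x right, y down, z forward; pixel columns grow to the right and rows downward; lengths in m; the calibration is good to about 2 mm. A picture is of the moment at which its call begins.
- env.close_job(): hands the job in, once; it reports no verdict.
Trained networks look in the newest picture that a camera, given by its name, has taken for a name from the list of things; names that differ only in an ending like _2 or _b are one class to them, and where a whole thing is asked for, a point or a joint stands for the part that bears it (a point fixed in the world has none). Each returns a list of dicts, best first, with "confidence" (0 to 1); they miss things now and then, are a little off and sometimes report something else, mostly with a low value. They report only what shows in the picture. A call takes as long as a camera call. They do not tell look-alikes from the thing itself.
- vision.look_for(camera, target): "box" ([left, top, right, bottom] in pixels, round what is visible of it).
- vision.masks_of(camera, target): "region" (420x560 bool, what is visible of it) and "box" ([left, top, right, bottom] in pixels, round what is visible of it).
The state is a dict: "t": time; "joint_pos": joint angles; "joint_vel": joint speeds; "tau": joint torques, N m; "tcp_pos": TCP position; "eef_rot": TCP orientation; "force": force on the tool from outside, world axes, zero at the start; "ft_torque": the same for the moment, N m; "width": finger opening in m.
Only numpy, scipy, OpenCV 4.12 (cv2) and the standard library are available. Lean on these libraries where they do the work, as an engineer would, in place of code of your own. Each camera call takes 0.05 s, during which the arm holds its last target.

## Task

The drink dispenser's tap needs a collar of the size marked by the black line on the sizing cone. Of the three loose steel collars, take the one that stops at that marked step, slide it down over the cone until it sits flat on the step, and let go. Leave the other two collars where they lie on the counter.

Things in the scene. Friction and masses are not known exactly. Their poses are not given: they have to be found in the camera images.
- cone: Aluminium tapered mandrel, upright, fixed to the counter by a dark 100 x 100 x 12 mm base. Origin: centre of the base's underside; z up the axis. Three tapered tiers on flat shoulders (heights; diameters in mm): 12 to 34, 60 to 54; 34 to 58, 43 to 32; 58 to 80 (tip), 22 to 12. A black line circles it just under the shoulder at 34: the marked step. A collar seated there has its underside 34 mm up.
- collar_large: The largest plain steel collar, lying flat on the counter: outer diameter 76 mm, bore 62 mm, height 16 mm. Too wide for the marked step. Origin: centre of its underside; z along its axis. The three collars change places.
- collar_medium: The middle-sized plain steel collar, lying flat on the counter: outer diameter 59 mm, bore 46 mm, height 16 mm, about 0.13 kg. It slides over the upper tiers and stops on the marked step. Origin: centre of its underside; z along its axis.
- collar_small: The smallest plain steel collar, lying flat on the counter: outer diameter 40 mm, bore 27 mm, height 16 mm. It would stop above the marked step. Origin: centre of its underside; z along its axis.
There are look-alikes about, which are no part of the job. What is shaped like the collar_medium but blue or brown is not meant.

How it is judged:
By the outcome, as a careful person would: the job done as asked, in the order asked, and still so for the second after the job is handed in, with the robot touching nothing.
It also fails if it takes over 32 s, if anything falls off the work surface, if the arm or the gripper's body presses on something with over 40 N, if the wrist force passes 120 N, or if a joint passes its speed limit or range.

## Working session

There is one attempt and no reset: what is moved stays moved. The work goes in short steps, Python scripts to look and compute and a tool call to move; the robot and the scene stay as the last step left them, time stands still between calls to the robot, and variables do not carry over. Pictures are saved under pics/ and viewed, and the job is handed in when it is done.

Besides the shell and the picture viewer there is one more tool, called after ">>>" by a JSON object that holds its "fn" and its "kwargs". arm_command: Moves the arm, as the interface text tells. Its arguments: {"type":"object","properties":{"moves":{"type":"array"},"squeeze":{"type":"number"}},"required":["moves"]}

```bash
mkdir -p pics; ls; python3 - <<'E'
from cell import status, vision, env
import cv2, numpy as np
s=status.read_state(); print({k:np.round(v,3).tolist() for k,v in s.items()})
for n in ("scene","top"):
    d=vision.snapshot(n); cv2.imwrite(f"pics/{n}0.png",d["pixels"][:,:,::-1]); np.savez(f"{n}0.npz",**d)
    print(n,d["intrinsics"].tolist(),d["rvec"],d["tvec"])
    for t in("cone","collar_large","collar_medium","collar_small"):
        print(t,[(np.round(r["box"]).tolist(),round(r["confidence"],2)) for r in vision.look_for(n,t)])
E
```

```text
pics
{'t': 0.0, 'joint_pos': [-1.374, 0.469, -0.049, 1.534, 0.024, 1.141, -0.082], 'joint_vel': [0.0, 0.0, -0.001, -0.001, -0.002, 0.001, -0.003], 'tau': [0.0, -51.031, -0.046, -23.772, 0.011, 0.007, -0.0], 'tcp_pos': [0.151, 0.657, 0.193], 'eef_rot': [[-0.975, 0.224, -0.0], [0.224, 0.975, -0.002], [-0.0, -0.002, -1.0]], 'force': [0.792, 0.632, 0.365], 'ft_torque': [-0.065, -0.018, -0.032], 'width': 0.085}
scene [[414.95096542913, 0.0, 271.39962051847436], [0.0, 414.95096542913, 207.49682068006564], [0.0, 0.0, 1.0]] [ 0.6194979   2.60780243 -1.21434471] [ 0.51781991 -0.12304851  0.94972057]
cone [([224.0, 140.0, 272.0, 194.0], 0.86)]
collar_large [([297.0, 199.0, 338.0, 231.0], 0.69)]
collar_medium [([243.0, 237.0, 277.0, 267.0], 0.83), ([185.0, 212.0, 216.0, 243.0], 0.81), ([181.0, 266.0, 220.0, 304.0], 0.81), ([350.0, 248.0, 387.0, 276.0], 0.75)]
collar_small [([422.0, 313.0, 458.0, 344.0], 0.63)]
top [[385.3151085045812, 0.0, 274.52104149967516], [0.0, 385.3151085045812, 206.5081598264163], [0.0, 0.0, 1.0]] [ 2.13480134 -2.12530795  0.14626385] [0.00667044 0.57520127 0.67054282]
cone [([334.0, 190.0, 404.0, 255.0], 0.63)]
collar_large [([258.0, 236.0, 297.0, 275.0], 0.56)]
collar_medium [([293.0, 139.0, 326.0, 164.0], 0.88), ([179.0, 182.0, 209.0, 213.0], 0.87), ([233.0, 114.0, 265.0, 146.0], 0.85), ([118.0, 256.0, 143.0, 281.0], 0.55), ([190.0, 247.0, 222.0, 277.0], 0.54), ([244.0, 170.0, 268.0, 200.0], 0.52)]
collar_small [([116.0, 258.0, 141.0, 279.0], 0.56)]
```

View pics/scene0.png

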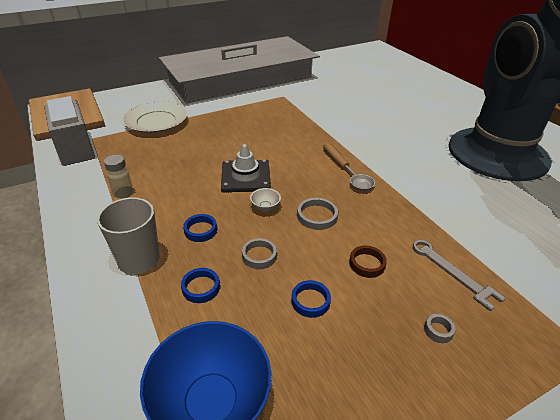

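View pics/top0.png

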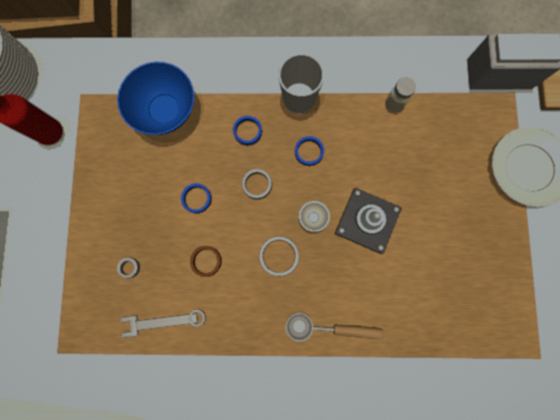

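The scene picture shows three bare steel rings: large (317,213), medium (260,253) and small (440,327). Possible mix-ups with the medium are blue (200,228), (200,285), (311,298), brown (368,261) and the steel bowl (265,201). The cone is at (246,172). In the top view the medium is at (257,184), the large at (279,256), the small at (128,267) and the cone at (371,219). I choose grey (257,184) top / (260,253) scene, and will now check its size.

```bash
cat > h.py <<'E'
import numpy as np, cv2
from scipy.optimize import least_squares
def load(f): 
    d=dict(np.load(f)); return d
def cloud(d):
    R=cv2.Rodrigues(d["rvec"])[0]; K=d["intrinsics"]; z=d["z_map"].astype(float)
    v,u=np.mgrid[:z.shape[0],:z.shape[1]]
    p=np.stack([(u-K[0,2])/K[0,0]*z,(v-K[1,2])/K[1,1]*z,z],-1)
    P=(p-d["tvec"].ravel())@R; P[z<=0]=np.nan
    return P
def proj(d,X): return cv2.projectPoints(np.asarray(X,float).reshape(-1,3),d["rvec"],d["tvec"],d["intrinsics"],None)[0].reshape(-1,2)
def tri(d1,p1,d2,p2):
    M=[d["intrinsics"]@np.c_[cv2.Rodrigues(d["rvec"])[0],d["tvec"].ravel()] for d in(d1,d2)]
    X=cv2.triangulatePoints(M[0],M[1],np.array(p1,float).reshape(2,1),np.array(p2,float).reshape(2,1)); return (X[:3]/X[3]).ravel()
E
python3 - <<'E'
from h import *
s,t=load("scene0.npz"),load("top0.npz")
for n,d in(("scene",s),("top",t)):
    P=cloud(d)
    px={"scene":{"med":(260,253),"large":(317,213),"small":(440,327),"cone":(246,172),"bowl":(265,201),"blueA":(200,228),"blueB":(200,285)},
     "top":{"med":(257,184),"large":(279,256),"small":(128,267),"cone":(371,219),"bowl":(314,216),"blueA":(309,151),"blueB":(248,130)}}[n]
    for k,(u,v) in px.items():
        c=P[v-2:v+3,u-2:u+3].reshape(-1,3); c=np.nanmedian(c,0)
        m=np.hypot(P[...,0]-c[0],P[...,1]-c[1])<0.065
        q=P[m]; q=q[np.isfinite(q[:,0])]
        up=q[q[:,2]>0.008]
        r=up[(up[:,2]>np.percentile(up[:,2],95)-0.004)]
        print(n,k,"center ray",c.round(3),"floor",np.median(q[q[:,2]<.008,2]).round(4) if (q[:,2]<.008).any() else None,"zmax",np.percentile(up[:,2],[50,90,97]).round(4),"topmean",r[:,:2].mean(0).round(4),"ext",np.ptp(r[:,:2],axis=0).round(4),"mid",((r.max(0)+r.min(0))/2)[:2].round(4),len(r))
im=t["pixels"][:,:,::-1]; a=cv2.resize(im[130:290,220:420],None,fx=4,fy=4,interpolation=cv2.INTER_CUBIC)[:600]; cv2.imwrite("pics/topcrop.png",a[:, :800])
im=s["pixels"][:,:,::-1]; cv2.imwrite("pics/scenecrop.png",cv2.resize(im[130:280,180:380],None,fx=4,fy=4,interpolation=cv2.INTER_CUBIC))
E
```

```text
scene med center ray [0.622 0.039 0.002] floor 0.0018 zmax [0.0158 0.0176 0.0183] topmean [0.6269 0.0469] ext [0.0584 0.0583] mid [0.6261 0.0459] 325
scene large center ray [ 0.48  -0.006  0.002] floor 0.0019 zmax [0.0158 0.0177 0.0182] topmean [0.4868 0.0029] ext [0.0762 0.0768] mid [0.4851 0.0009] 337
scene small center ray [0.454 0.287 0.002] floor 0.0015 zmax [0.0158 0.0174 0.018 ] topmean [0.4623 0.2908] ext [0.0394 0.0385] mid [0.4616 0.2902] 329
scene cone center ray [ 0.563 -0.148  0.033] floor 0.002 zmax [0.0163 0.0578 0.0699] topmean [ 0.5562 -0.1674] ext [0.0307 0.0318] mid [ 0.5544 -0.1709] 129
scene bowl center ray [ 0.556 -0.075  0.008] floor 0.0018 zmax [0.0153 0.0258 0.0267] topmean [ 0.5588 -0.0687] ext [0.0595 0.0608] mid [ 0.5596 -0.0665] 189
scene blueA center ray [ 0.692 -0.066  0.002] floor 0.0019 zmax [0.0158 0.0176 0.0184] topmean [ 0.6944 -0.0567] ext [0.0572 0.0579] mid [ 0.6935 -0.0588] 274
scene blueB center ray [0.736 0.06  0.002] floor 0.0018 zmax [0.016  0.0177 0.0182] topmean [0.7378 0.0672] ext [0.0587 0.0584] mid [0.7367 0.0654] 390
top med center ra
[... 349 characters left out ...]
.017  0.0181] topmean [0.4621 0.2902] ext [0.0377 0.0389] mid [0.4625 0.2907] 174
top cone center ray [ 0.55  -0.164  0.064] floor 0.0005 zmax [0.0126 0.0544 0.065 ] topmean [ 0.5541 -0.1692] ext [0.0329 0.0309] mid [ 0.5549 -0.1706] 256
top bowl center ray [ 0.563 -0.067  0.004] floor 0.0005 zmax [0.0145 0.0247 0.026 ] topmean [ 0.5614 -0.0664] ext [0.0578 0.0573] mid [ 0.5606 -0.0657] 225
top blueA center ray [ 0.696 -0.059  0.   ] floor 0.0004 zmax [0.0154 0.017  0.0177] topmean [ 0.6939 -0.0577] ext [0.0571 0.0555] mid [ 0.6939 -0.0578] 250
top blueB center ray [0.74  0.065 0.   ] floor 0.0004 zmax [0.0153 0.0172 0.0177] topmean [0.7367 0.0661] ext [0.0566 0.0565] mid [0.7365 0.066 ] 233
```

View pics/scenecrop.png

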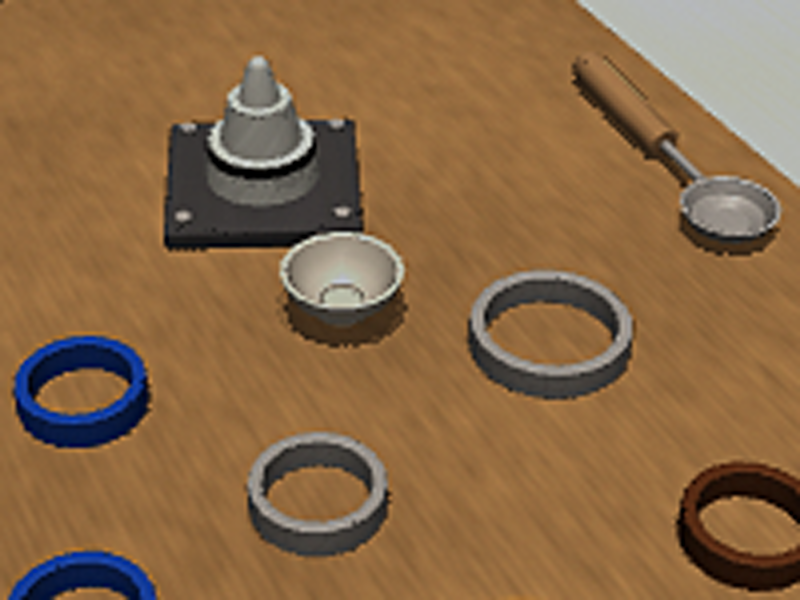

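View pics/topcrop.png

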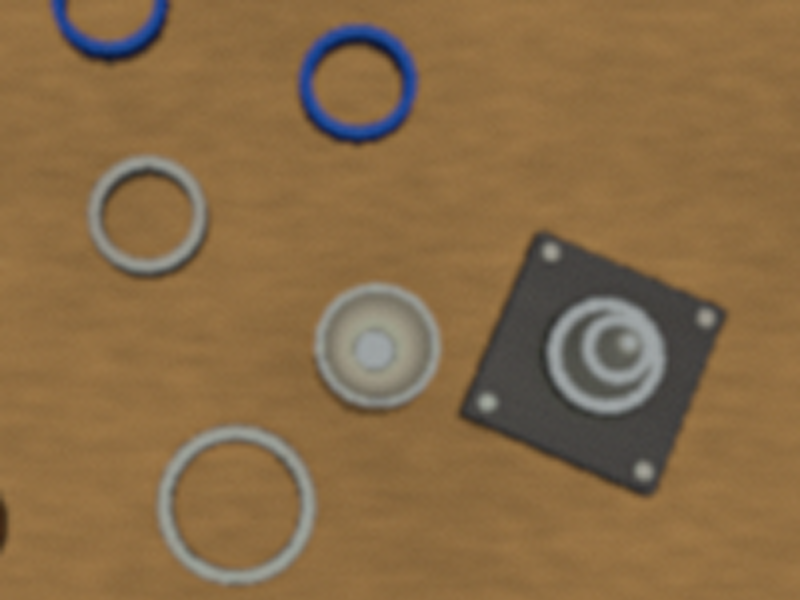

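The medium's outer diameter measures 58–59 mm and its top stands about 16 mm up, so the choice holds. The crop at scene (260,253) shows a bare grey ring. Next I refine the collar and cone centres by model fits in both views.

```bash
cat >> h.py <<'E'
def segd(r,z,poly):
    best=np.full(r.shape,1.)
    for (a,b),(c,e) in zip(poly[:-1],poly[1:]):
        dx,dz=c-a,e-b; t=np.clip(((r-a)*dx+(z-b)*dz)/(dx*dx+dz*dz),0,1)
        best=np.minimum(best,np.hypot(r-a-t*dx,z-b-t*dz))
    return best
CONE=[(.030,.012),(.027,.034),(.0215,.034),(.016,.058),(.011,.058),(.006,.080),(0,.080)]
def ring(ro,ri,h=.016): return [(ro,0),(ro,h),(ri,h),(ri,0)]
def fit(P,xy,z0,poly,rad,zmin,zmax):
    q=P.reshape(-1,3); q=q[np.isfinite(q[:,0])]
    q=q[(np.hypot(q[:,0]-xy[0],q[:,1]-xy[1])<rad)&(q[:,2]>zmin)&(q[:,2]<zmax)]
    f=lambda p: segd(np.hypot(q[:,0]-p[0],q[:,1]-p[1]),q[:,2]-p[2],poly)
    s=least_squares(f,[*xy,z0],loss="soft_l1",f_scale=.001,x_scale=.01,diff_step=1e-3)
    return s.x,np.median(np.abs(f(s.x))),len(q)
E
python3 - <<'E'
from h import *
s,t=load("scene0.npz"),load("top0.npz")
for n,d in(("scene",s),("top",t)):
    P=cloud(d)
    print(n,"med",fit(P,(.6265,.0457),0,ring(.0295,.023),.036,.006,.03))
    print(n,"cone",fit(P,(.555,-.1706),0,CONE,.034,.017,.1))
    for x in [(.6265,.0457,.016),(.555,-.1706,.08)]: print(proj(d,x).round(1))
    m=P[...,2]>.05
    # tall things
    import scipy.ndimage as nd
    l,k=nd.label(m)
    for i in range(1,k+1):
        q=P[l==i]
        if len(q)>60: print(len(q),q.min(0).round(2),q.max(0).round(2))
# triangulate medium from box centres
print(tri(s,(260,252),t,(256.3,184.5)))
R=0
E
```

```text
scene med (array([0.62591202, 0.04462079, 0.00103597]), np.float64(0.0005054264162841545), 532)
scene cone (array([ 0.55397429, -0.17276039,  0.00114714]), np.float64(0.0006406590190056053), 682)
[[259.  250.4]]
[[244.  145.6]]
13720 [-0.4  -1.1   0.05] [ 0.99 -0.93  0.19]
10270 [-0.79 -0.89  0.05] [0.08 0.07 0.34]
4334 [ 0.14 -0.75  0.05] [ 0.58 -0.54  0.1 ]
1636 [ 0.82 -0.52  0.05] [ 0.89 -0.38  0.11]
229 [ 0.54 -0.19  0.05] [ 0.57 -0.15  0.08]
443 [ 0.78 -0.25  0.05] [ 0.81 -0.21  0.08]
2644 [ 0.77 -0.08  0.05] [0.85 0.   0.1 ]
2175 [0.71 0.16 0.05] [0.86 0.31 0.06]
top med (array([6.2704843e-01, 4.6198740e-02, 9.0733170e-05]), np.float64(0.0005535636374352192), 316)
top cone (array([ 5.55243631e-01, -1.71381155e-01, -2.40255920e-04]), np.float64(0.0005110411862765639), 760)
[[256.3 182.9]]
[[376.7 215.1]]
2626 [0.71 0.44 0.05] [0.93 0.55 0.16]
3478 [ 0.82 -0.51  0.05] [ 0.9  -0.38  0.11]
1282 [ 0.77 -0.08  0.05] [0.85 0.   0.1 ]
910 [0.71 0.17 0.05] [0.86 0.31 0.06]
452 [ 0.78 -0.25  0.05] [ 0.81 -0.21  0.08]
288 [ 0.54 -0.19  0.05] [ 0.57 -0.15  0.08]
[0.62455515 0.04592968 0.01131763]
```

```bash
cat >> h.py <<'E'
def delta(pos,az):
    """print move (cm, deg) in tool axes from present pose to TCP pos with tool y at azimuth az (deg), tool down"""
    from cell import status
    from scipy.spatial.transform import Rotation as Ro
    s=status.read_state(); R=np.array(s["eef_rot"]); p=np.array(s["tcp_pos"])
    a=np.radians(az); y=np.array([np.cos(a),np.sin(a),0]); z=np.array([0,0,-1.]); x=np.cross(y,z)
    T=np.c_[x,y,z]
    print("t",round(float(s["t"]),2),"tcp",p.round(4),"F",np.round(s["force"],1),"w",np.round(s["width"],4),"d_cm",((R.T@(np.array(pos)-p))*100).round(2),"w_deg",np.degrees(Ro.from_matrix(R.T@T).as_rotvec()).round(2),"q",np.round(s["joint_pos"],2))
E
python3 -c "
from h import *
delta((.6265,.0454,.10),4.15)"
```

```text
t 0.5 tcp [0.1511 0.6579 0.1944] F [ 0.6 -0.4  0.3] w 0.0851 d_cm [-60.05 -49.05   9.44] w_deg [-0.   -0.   72.91] q [-1.37  0.47 -0.05  1.53  0.02  1.14 -0.08]
```

>>> {"fn": "arm_command", "kwargs": {"moves": [{"grip":-1,"dx":-3.8,"dy":-3.1,"wz":4.5},{"grip":-1,"dx":-7.6,"dy":-6.2,"wz":9},{"grip":-1,"dx":-11.4,"dy":-9.3,"wz":13.5},{"grip":-1,"dx":-15.2,"dy":-12.4,"wz":18},{"grip":-1,"dx":-19,"dy":-15.5,"wz":22.5}]}}

```text
invalid input at $.moves[0]: expected keys grip, dx, dy, dz, wx, wy, wz
```

```bash
python3 -c "
from h import *
delta((.6265,.0454,.10),4.15)"
```

```text
t 0.5 tcp [0.1511 0.6579 0.1944] F [ 0.6 -0.4  0.3] w 0.0851 d_cm [-60.05 -49.05   9.44] w_deg [-0.   -0.   72.91] q [-1.37  0.47 -0.05  1.53  0.02  1.14 -0.08]
```

>>> {"fn": "arm_command", "kwargs": {"moves": [{"grip":-1,"dx":-3.8,"dy":-3.1,"dz":0,"wx":0,"wy":0,"wz":4.5},{"grip":-1,"dx":-7.6,"dy":-6.2,"dz":0,"wx":0,"wy":0,"wz":9},{"grip":-1,"dx":-11.4,"dy":-9.3,"dz":0,"wx":0,"wy":0,"wz":13.5},{"grip":-1,"dx":-15.2,"dy":-12.4,"dz":0,"wx":0,"wy":0,"wz":18},{"grip":-1,"dx":-19,"dy":-15.5,"dz":0,"wx":0,"wy":0,"wz":22.5}]}}

```text
t: 1.0
tcp_pos: [0.3026, 0.4627, 0.1947]
eef_rot: [[-0.813, 0.582, 0.0], [0.582, 0.813, 0.001], [0.0, 0.001, -1.0]]
force: [0.3, 0.5, -0.3]
width: 0.0853
```

```bash
python3 -c "
from h import *
delta((.6265,.0454,.10),4.15)"
```

```text
t 1.0 tcp [0.3026 0.4627 0.1947] F [ 0.3  0.5 -0.3] w 0.0853 d_cm [-50.63 -15.07   9.45] w_deg [ 4.000e-02 -3.000e-02  5.024e+01] q [-1.14  0.27  0.09  1.83 -0.03  1.04 -0.09]
```

>>> {"fn": "arm_command", "kwargs": {"moves": [{"grip":-1,"dx":-4.6,"dy":-1.4,"dz":0,"wx":0,"wy":0,"wz":4.6},{"grip":-1,"dx":-9.2,"dy":-2.7,"dz":0,"wx":0,"wy":0,"wz":9.2},{"grip":-1,"dx":-13.8,"dy":-4.1,"dz":0,"wx":0,"wy":0,"wz":13.8},{"grip":-1,"dx":-18.4,"dy":-5.5,"dz":0,"wx":0,"wy":0,"wz":18.4},{"grip":-1,"dx":-23,"dy":-6.8,"dz":0,"wx":0,"wy":0,"wz":23}]}}

```text
t: 1.5
tcp_pos: [0.4505, 0.2739, 0.1949]
eef_rot: [[-0.521, 0.854, 0.001], [0.854, 0.521, 0.001], [0.0, 0.001, -1.0]]
force: [1.5, 1.6, 0.4]
width: 0.0854
```

```bash
python3 -c "
from h import *
delta((.6265,.0454,.10),4.15)"
```

```text
t 1.5 tcp [0.4505 0.2739 0.1949] F [1.5 1.6 0.4] w 0.0854 d_cm [-28.68   3.12   9.48] w_deg [ 0.05 -0.04 27.23] q [-0.86  0.23  0.28  1.9  -0.07  1.03 -0.  ]
```

>>> {"fn": "arm_command", "kwargs": {"moves": [{"grip":-1,"dx":-4.6,"dy":0.5,"dz":0.5,"wx":0,"wy":0,"wz":5},{"grip":-1,"dx":-9.2,"dy":1.0,"dz":1.5,"wx":0,"wy":0,"wz":10},{"grip":-1,"dx":-13.8,"dy":1.5,"dz":2.5,"wx":0,"wy":0,"wz":15},{"grip":-1,"dx":-18.4,"dy":2,"dz":3.5,"wx":0,"wy":0,"wz":20},{"grip":-1,"dx":-23,"dy":2.5,"dz":4.5,"wx":0,"wy":0,"wz":25}]}}

```text
t: 2.0
tcp_pos: [0.5923, 0.0913, 0.1493]
eef_rot: [[-0.111, 0.994, 0.001], [0.994, 0.111, 0.001], [0.001, 0.001, -1.0]]
force: [0.3, 0.6, 0.2]
width: 0.0851
```

```bash
python3 -c "
from h import *
delta((.6265,.0454,.10),4.15)"
```

```text
t 2.0 tcp [0.5923 0.0913 0.1493] F [0.3 0.6 0.2] w 0.0851 d_cm [-4.95  2.88  4.93] w_deg [ 0.05 -0.03  2.23] q [-0.56  0.41  0.44  1.79 -0.21  0.99  0.08]
```

>>> {"fn": "arm_command", "kwargs": {"moves": [{"grip":-1,"dx":-2.5,"dy":1.4,"dz":2.0,"wx":0,"wy":0,"wz":1.2},{"grip":-1,"dx":-4.95,"dy":2.9,"dz":4.0,"wx":0,"wy":0,"wz":2.2},{"grip":-1,"dx":-4.95,"dy":2.9,"dz":6.0,"wx":0,"wy":0,"wz":2.2},{"grip":-1,"dx":-4.95,"dy":2.9,"dz":8.0,"wx":0,"wy":0,"wz":2.2},{"grip":-1,"dx":-4.95,"dy":2.9,"dz":8.0,"wx":0,"wy":0,"wz":2.2}]}}

```text
t: 2.5
tcp_pos: [0.6235, 0.0467, 0.0666]
eef_rot: [[-0.076, 0.997, -0.006], [0.997, 0.076, -0.001], [-0.0, -0.006, -1.0]]
force: [0.4, 0.3, 0.1]
width: 0.0854
```

```bash
python3 - <<'E'
from h import *
from cell import vision
delta((.6265,.0454,-.004),4.15)
for n in("scene","top"):
    d=vision.snapshot(n); np.savez(n+"1.npz",**d); cv2.imwrite(f"pics/{n}1.png",cv2.resize(d["pixels"][:,:,::-1][100:300,160:430],None,fx=2.9,fy=2.9))
E
```

```text
t 2.5 tcp [0.6235 0.0467 0.0666] F [0.4 0.3 0.1] w 0.0854 d_cm [-0.15  0.33  7.06] w_deg [-0.33  0.01  0.2 ] q [-0.44  0.55  0.42  1.79 -0.28  0.87  0.18]
```

View pics/scene1.png

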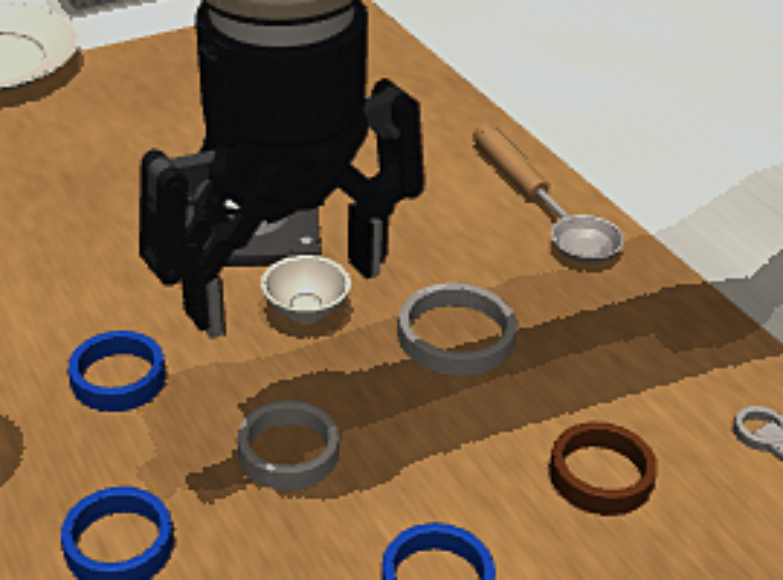

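The scene crop shows the open gripper above the grey medium collar (crop 288,445), clear of the bowl and the large collar. I descend next.

```bash
python3 - <<'E'
from h import *
delta((.6265,.0454,-.004),4.15)
E
```

```text
t 2.6 tcp [0.6258 0.047  0.0696] F [ 0.7 -0.9 -0.1] w 0.0853 d_cm [-0.16  0.06  7.36] w_deg [-0.01 -0.01  0.23] q [-0.44  0.55  0.42  1.79 -0.28  0.87  0.18]
```

>>> {"fn": "arm_command", "kwargs": {"moves": [{"grip":-1,"dx":-0.15,"dy":0.05,"dz":2.0,"wx":0,"wy":0,"wz":0},{"grip":-1,"dx":-0.15,"dy":0.05,"dz":4.0,"wx":0,"wy":0,"wz":0},{"grip":-1,"dx":-0.15,"dy":0.05,"dz":6.0,"wx":0,"wy":0,"wz":0},{"grip":-1,"dx":-0.15,"dy":0.05,"dz":7.0,"wx":0,"wy":0,"wz":0},{"grip":-1,"dx":-0.15,"dy":0.05,"dz":7.3,"wx":0,"wy":0,"wz":0}]}}

```text
t: 3.1
tcp_pos: [0.6264, 0.0457, -0.0035]
eef_rot: [[-0.077, 0.997, -0.0], [0.997, 0.077, 0.0], [0.0, -0.0, -1.0]]
force: [0.0, -0.5, -0.5]
width: 0.0849
```

```bash
python3 - <<'E'
from h import *
from cell import vision
d=vision.snapshot("scene"); cv2.imwrite(f"pics/scene2.png",cv2.resize(d["pixels"][:,:,::-1][150:300,180:380],None,fx=4,fy=4))
delta((.6265,.0454,-.004),4.15)
E
```

```text
t 3.15 tcp [ 0.6266  0.0456 -0.0034] F [-1.5 -0.6 -0.6] w 0.0855 d_cm [-0.02 -0.01  0.06] w_deg [ 0.02 -0.01  0.23] q [-0.41  0.64  0.38  1.83 -0.33  0.74  0.23]
```

View pics/scene2.png

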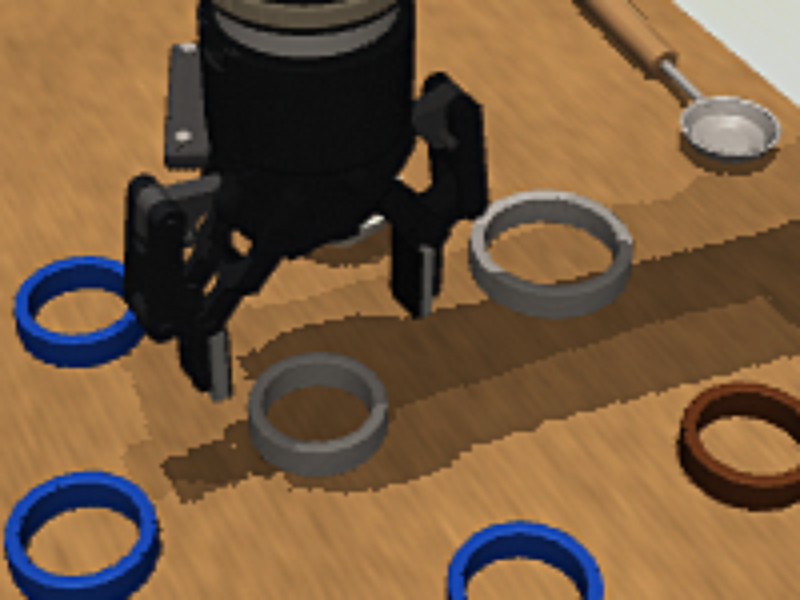

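```bash
python3 - <<'E'
from h import *
from cell import vision
d=vision.snapshot("scene"); t=vision.snapshot("top"); np.savez("scene2.npz",**d); np.savez("top2.npz",**t)
for z in(0,.02,.04): print(z,proj(d,[(.6266+.0425,.0456,z),(.6266-.0425,.0456,z),(.6266,.0456,z)]).round(1).tolist())
P=cloud(d)
for u,v in[(234,247),(231,245),(285,225),(282,226),(283,220)]: print(u,v,P[v,u].round(3))
print("ring",fit(P,(.6265,.0455),0,ring(.0295,.023),.036,.006,.018))
Pt=cloud(t); q=Pt[(np.hypot(Pt[...,0]-.6265,Pt[...,1]-.045)<.12)&(Pt[...,2]>.05)]; print(len(q),q.mean(0),q.min(0),q.max(0))
cv2.imwrite("pics/top2.png",cv2.resize(t["pixels"][:,:,::-1][100:290,160:420],None,fx=3,fy=3))
E
```

```text
0 [[235.9, 265.4], [281.3, 248.8], [259.1, 257.0]]
0.02 [[235.2, 257.1], [281.5, 240.6], [258.9, 248.6]]
0.04 [[234.5, 248.4], [281.7, 232.0], [258.7, 240.0]]
234 247 [0.675 0.059 0.058]
231 245 [0.677 0.053 0.058]
285 225 [0.582 0.052 0.06 ]
282 226 [0.584 0.045 0.053]
283 220 [0.582 0.046 0.066]
ring (array([0.6259641 , 0.04444915, 0.00083217]), np.float64(0.0004494049571718492), 489)
12472 [0.57028457 0.04211834 0.4336974 ] [ 0.50651772 -0.0058747   0.05287121] [0.67137537 0.09290352 0.53267955]
```

View pics/top2.png

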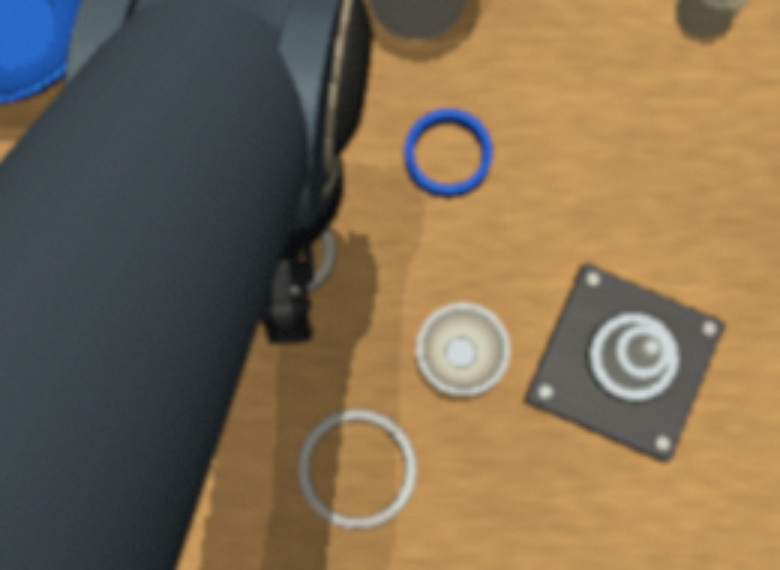

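The fingertips show near raw (234,249) and (285,227), above the ring rather than beside it, although the TCP reads -3 mm. I'll measure the tip height before going on.

```bash
python3 - <<'E'
from h import *
d=load("scene2.npz"); P=cloud(d); im=d["pixels"]
for (u0,u1,v0,v1) in [(222,242,225,256),(272,294,205,235)]:
    for v in range(v0,v1):
        row=P[v,u0:u1]; k=im[v,u0:u1].astype(int); 
        m=(row[:,2]>.022)
        if m.any(): 
            r=row[m]; i=np.nonzero(m)[0]+u0
            if v%2==0 or m.sum()<6: print(v,i.min(),i.max(),"x",r[:,0].min().round(3),r[:,0].max().round(3),"y",r[:,1].min().round(3),r[:,1].max().round(3),"z",r[:,2].min().round(3),r[:,2].max().round(3))
E
```

```text
226 222 238 x 0.666 0.691 y 0.054 0.061 z 0.098 0.109
228 222 237 x 0.668 0.691 y 0.055 0.062 z 0.095 0.107
230 222 236 x 0.669 0.691 y 0.054 0.061 z 0.091 0.101
232 222 236 x 0.668 0.692 y 0.055 0.062 z 0.084 0.1
234 222 236 x 0.669 0.692 y 0.042 0.06 z 0.075 0.093
236 224 236 x 0.67 0.683 y 0.042 0.059 z 0.071 0.081
238 225 237 x 0.668 0.683 y 0.045 0.06 z 0.068 0.078
240 225 237 x 0.668 0.683 y 0.043 0.058 z 0.063 0.073
242 226 237 x 0.669 0.682 y 0.046 0.06 z 0.06 0.068
244 227 237 x 0.669 0.683 y 0.051 0.059 z 0.06 0.065
246 229 237 x 0.669 0.681 y 0.054 0.059 z 0.057 0.06
248 232 237 x 0.67 0.675 y 0.051 0.058 z 0.049 0.055
249 233 236 x 0.671 0.675 y 0.056 0.059 z 0.051 0.054
206 272 292 x 0.559 0.597 y -0.039 0.059 z 0.024 0.111
208 278 292 x 0.571 0.589 y 0.031 0.054 z 0.081 0.099
210 278 290 x 0.573 0.585 y 0.031 0.054 z 0.077 0.093
212 278 290 x 0.571 0.585 y 0.031 0.052 z 0.073 0.087
214 278 290 x 0.57 0.585 y 0.033 0.052 z 0.07 0.084
216 278 290 x 0.57 0.585 y 0.033 0.052 z 0.066 0.079
218 278 289 x 0.572 0.585 y 0.032 0.052 z 0.061 0.075
220 277 289 x 0.571 0.585 y 0.03 0.052 z 0.055 0.071
222 278 289 x 0.572 0.585 y 0.033 0.051 z 0.052 0.066
224 279 288 x 0.573 0.584 y 0.036 0.052 z 0.05 0.062
226 280 287 x 0.577 0.584 y 0.039 0.052 z 0.049 0.057
228 282 286 x 0.579 0.584 y 0.046 0.053 z 0.049 0.055
229 283 284 x 0.583 0.583 y 0.047 0.051 z 0.048 0.051
```

Both tips sit about 49 mm above the counter, against the 10 mm implied by the reported TCP and the gripper data. x and y agree (pads 0.585–0.669 in x, ring centre 0.626). I trust the picture for height and go down in small, force-checked steps.

>>> {"fn": "arm_command", "kwargs": {"moves": [{"grip":-1,"dx":0,"dy":0,"dz":1,"wx":0,"wy":0,"wz":0},{"grip":-1,"dx":0,"dy":0,"dz":2,"wx":0,"wy":0,"wz":0},{"grip":-1,"dx":0,"dy":0,"dz":2.5,"wx":0,"wy":0,"wz":0}]}}

```text
t: 3.55
tcp_pos: [0.6255, 0.0454, -0.0298]
eef_rot: [[-0.076, 0.997, -0.002], [0.997, 0.076, 0.0], [0.0, -0.002, -1.0]]
force: [0.4, 0.7, -0.3]
width: 0.0851
```

```bash
python3 - <<'E'
from h import *
from cell import vision
d=vision.snapshot("scene"); cv2.imwrite(f"pics/scene3.png",cv2.resize(d["pixels"][:,:,::-1][150:300,180:380],None,fx=4,fy=4))
delta((.6265,.0454,-.044),4.15)
P=cloud(d)
for (u0,u1,v0,v1) in [(222,242,240,270),(272,294,228,250)]:
    for v in range(v0,v1):
        row=P[v,u0:u1]; m=(row[:,2]>.0205)
        if m.any():
            r=row[m]; print(v,"x",r[:,0].min().round(3),r[:,0].max().round(3),"y",r[:,1].min().round(3),r[:,1].max().round(3),"z",r[:,2].min().round(3),r[:,2].max().round(3))
E
```

```text
t 3.6 tcp [ 0.6251  0.0454 -0.0304] F [-0.  -0.4 -0.2] w 0.0854 d_cm [-0.01  0.15  1.36] w_deg [-0.15  0.    0.22] q [-0.39  0.68  0.36  1.84 -0.35  0.69  0.24]
240 x 0.665 0.693 y 0.055 0.061 z 0.067 0.082
241 x 0.667 0.694 y 0.055 0.062 z 0.067 0.082
242 x 0.669 0.694 y 0.054 0.061 z 0.065 0.079
243 x 0.67 0.694 y 0.054 0.063 z 0.064 0.079
244 x 0.668 0.694 y 0.054 0.063 z 0.058 0.076
245 x 0.67 0.694 y 0.053 0.062 z 0.058 0.074
246 x 0.668 0.694 y 0.044 0.062 z 0.05 0.071
247 x 0.667 0.694 y 0.043 0.061 z 0.047 0.068
248 x 0.668 0.682 y 0.042 0.059 z 0.043 0.055
249 x 0.668 0.682 y 0.047 0.058 z 0.047 0.052
250 x 0.668 0.682 y 0.042 0.059 z 0.039 0.05
251 x 0.668 0.682 y 0.04 0.059 z 0.034 0.048
252 x 0.668 0.682 y 0.04 0.058 z 0.033 0.047
253 x 0.668 0.682 y 0.044 0.059 z 0.034 0.044
254 x 0.668 0.681 y 0.046 0.059 z 0.033 0.042
255 x 0.669 0.682 y 0.048 0.059 z 0.033 0.039
256 x 0.669 0.682 y 0.052 0.058 z 0.033 0.036
257 x 0.669 0.681 y 0.054 0.059 z 0.031 0.035
258 x 0.669 0.68 y 0.054 0.058 z 0.029 0.032
259 x 0.669 0.679 y 0.05 0.058 z 0.022 0.029
260 x 0.669 0.674 y 0.054 0.059 z 0.024 0.028
261 x 0.673 0.674 y 0.058 0.058 z 0.024 0.025
228 x 0.571 0.584 y 0.032 0.052 z 0.038 0.052
229 x 0.57 0.585 y 0.034 0.051 z 0.037 0.05
230 x 0.571 0.584 y 0.031 0.05 z 0.032 0.047
231 x 0.571 0.584 y 0.031 0.051 z 0.029 0.046
232 x 0.57 0.584 y 0.031 0.052 z 0.028 0.045
233 x 0.571 0.584 y 0.033 0.052 z 0.027 0.041
234 x 0.571 0.584 y 0.032 0.051 z 0.024 0.039
235 x 0.572 0.584 y 0.035 0.051 z 0.023 0.037
236 x 0.577 0.584 y 0.038 0.051 z 0.024 0.034
237 x 0.579 0.584 y 0.039 0.052 z 0.023 0.032
238 x 0.577 0.583 y 0.041 0.053 z 0.021 0.032
239 x 0.577 0.583 y 0.044 0.052 z 0.022 0.028
240 x 0.582 0.582 y 0.048 0.051 z 0.022 0.025
```

View pics/scene3.png

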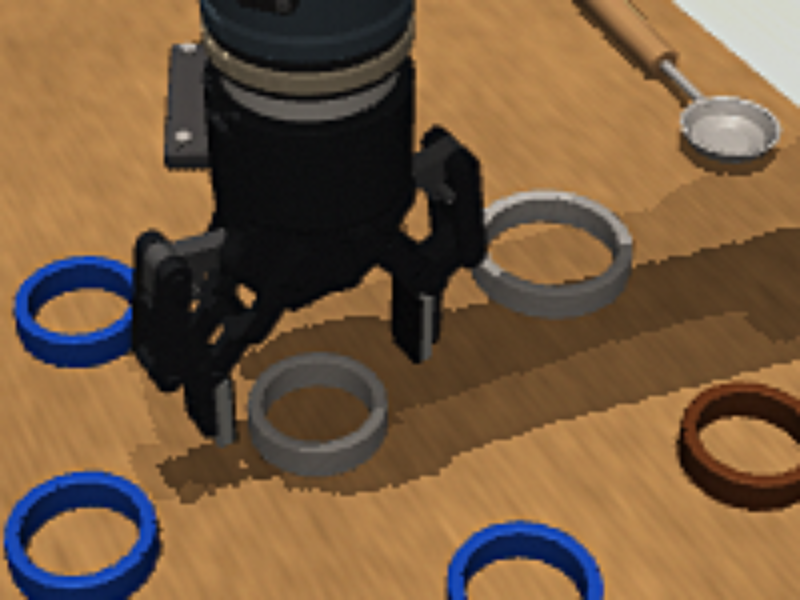

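The tips are now about 22 mm up at both sides of the medium ring, with no contact force. I go down 12 mm more, then close.

>>> {"fn": "arm_command", "kwargs": {"moves": [{"grip":-1,"dx":0,"dy":0,"dz":0.6,"wx":0,"wy":0,"wz":0},{"grip":-1,"dx":0,"dy":0,"dz":1.1,"wx":0,"wy":0,"wz":0},{"grip":-1,"dx":0,"dy":0,"dz":1.2,"wx":0,"wy":0,"wz":0},{"grip":-1,"dx":0,"dy":0,"dz":1.2,"wx":0,"wy":0,"wz":0}]}}

```text
t: 4.0
tcp_pos: [0.6262, 0.0453, -0.0409]
eef_rot: [[-0.076, 0.997, -0.0], [0.997, 0.076, -0.0], [-0.0, -0.0, -1.0]]
force: [0.5, 0.6, -0.2]
width: 0.0852
```

```bash
python3 - <<'E'
from h import *
delta((.6265,.0454,-.044),4.15)
E
```

```text
t 4.0 tcp [ 0.6262  0.0453 -0.0409] F [ 0.5  0.6 -0.2] w 0.0852 d_cm [0.01 0.03 0.31] w_deg [-0.02  0.    0.21] q [-0.39  0.69  0.35  1.84 -0.36  0.67  0.25]
```

>>> {"fn": "arm_command", "kwargs": {"moves": [{"grip":1,"dx":0,"dy":0,"dz":0,"wx":0,"wy":0,"wz":0},{"grip":1,"dx":0,"dy":0,"dz":0,"wx":0,"wy":0,"wz":0},{"grip":1,"dx":0,"dy":0,"dz":0,"wx":0,"wy":0,"wz":0},{"grip":1,"dx":0,"dy":0,"dz":0,"wx":0,"wy":0,"wz":0},{"grip":1,"dx":0,"dy":0,"dz":0,"wx":0,"wy":0,"wz":0}], "squeeze": 40}}

```text
t: 4.5
tcp_pos: [0.6266, 0.0454, -0.0398]
eef_rot: [[-0.076, 0.997, 0.001], [0.997, 0.076, 0.0], [0.0, 0.001, -1.0]]
force: [-2.0, -0.3, 5.5]
width: 0.0573
```

```bash
python3 - <<'E'
from h import *
from cell import vision
d=vision.snapshot("scene"); cv2.imwrite(f"pics/scene4.png",cv2.resize(d["pixels"][:,:,::-1][150:300,180:380],None,fx=4,fy=4))
delta((.6265,.0454,-.044),4.15)
P=cloud(d)
for (u0,u1,v0,v1) in [(222,245,250,270),(268,294,235,250)]:
    for v in range(v0,v1):
        row=P[v,u0:u1]; m=(row[:,2]>.0195)
        if m.any():
            r=row[m]; print(v,"x",r[:,0].min().round(3),r[:,0].max().round(3),"z",r[:,2].min().round(3),r[:,2].max().round(3))
E
```

```text
t 4.55 tcp [ 0.6267  0.0454 -0.0398] F [-1.5  0.7  5. ] w 0.0575 d_cm [ 0.   -0.02  0.42] w_deg [ 0.04 -0.02  0.22] q [-0.39  0.69  0.35  1.84 -0.36  0.67  0.25]
250 x 0.657 0.687 z 0.04 0.058
251 x 0.658 0.685 z 0.03 0.054
252 x 0.658 0.685 z 0.028 0.053
253 x 0.658 0.684 z 0.025 0.05
254 x 0.658 0.669 z 0.024 0.034
255 x 0.659 0.669 z 0.02 0.032
256 x 0.658 0.669 z 0.021 0.029
257 x 0.659 0.669 z 0.023 0.027
258 x 0.658 0.669 z 0.02 0.024
259 x 0.66 0.668 z 0.02 0.021
260 x 0.661 0.661 z 0.021 0.021
235 x 0.585 0.598 z 0.026 0.043
236 x 0.585 0.599 z 0.025 0.04
237 x 0.585 0.598 z 0.022 0.04
238 x 0.584 0.599 z 0.024 0.036
239 x 0.584 0.598 z 0.02 0.034
240 x 0.584 0.598 z 0.022 0.032
241 x 0.586 0.598 z 0.021 0.029
242 x 0.592 0.598 z 0.022 0.028
243 x 0.592 0.599 z 0.021 0.026
244 x 0.592 0.597 z 0.021 0.023
245 x 0.594 0.598 z 0.02 0.021
```

View pics/scene4.png

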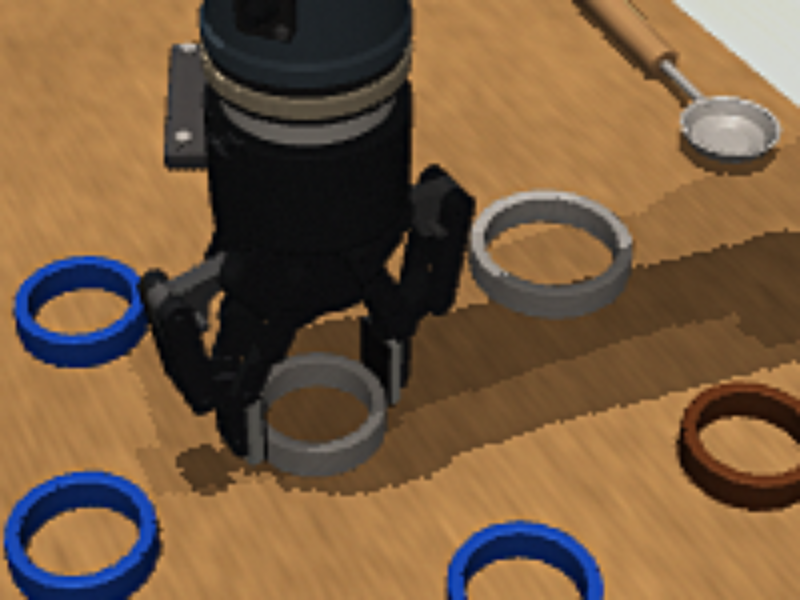

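The grip holds at 57 mm. In the picture the pads sit on both sides of the grey ring (crop 318,412). Reported TCP z -0.040 corresponds to collar underside 0. I lift now.

>>> {"fn": "arm_command", "kwargs": {"moves": [{"grip":1,"dx":0,"dy":0,"dz":-1,"wx":0,"wy":0,"wz":0},{"grip":1,"dx":0,"dy":0,"dz":-3,"wx":0,"wy":0,"wz":0},{"grip":1,"dx":0,"dy":0,"dz":-6,"wx":0,"wy":0,"wz":0},{"grip":1,"dx":0,"dy":0,"dz":-9,"wx":0,"wy":0,"wz":0},{"grip":1,"dx":0,"dy":0,"dz":-12,"wx":0,"wy":0,"wz":0}], "squeeze": 60}}

```text
t: 5.05
tcp_pos: [0.6258, 0.0453, 0.0804]
eef_rot: [[-0.076, 0.997, -0.001], [0.997, 0.076, -0.0], [-0.0, -0.001, -1.0]]
force: [0.6, -0.2, -2.4]
width: 0.0566
```

```bash
python3 - <<'E'
from h import *
from cell import vision
d=vision.snapshot("scene"); cv2.imwrite(f"pics/scene5.png",cv2.resize(d["pixels"][:,:,::-1][110:300,160:420],None,fx=3,fy=3))
delta((.6267-.0719,.0454-.2175,.075),-17.3)
E
```

```text
t 5.1 tcp [0.6295 0.0453 0.0858] F [ 1.1 -0.3  1.5] w 0.0565 d_cm [-21.11  -9.1    0.98] w_deg [ 0.47 -0.14 21.64] q [-0.45  0.53  0.43  1.78 -0.28  0.89  0.18]
```

View pics/scene5.png

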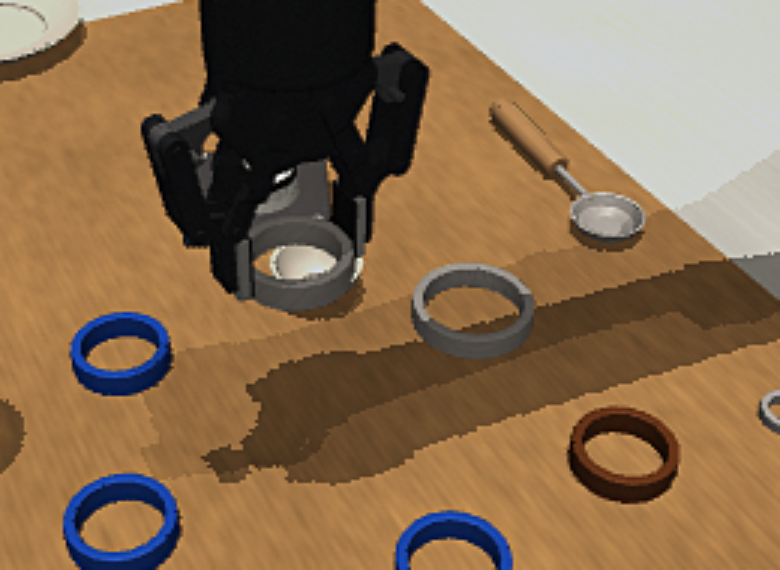

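The collar is held level in the pads (crop 298,265). I carry it over the cone with its underside about 120 mm up.

>>> {"fn": "arm_command", "kwargs": {"moves": [{"grip":1,"dx":-2,"dy":-1,"dz":0,"wx":0,"wy":0,"wz":3},{"grip":1,"dx":-6,"dy":-2.6,"dz":0,"wx":0,"wy":0,"wz":7},{"grip":1,"dx":-10,"dy":-4.4,"dz":0,"wx":0,"wy":0,"wz":11},{"grip":1,"dx":-14,"dy":-6,"dz":0,"wx":0,"wy":0,"wz":15},{"grip":1,"dx":-18,"dy":-7.6,"dz":0,"wx":0,"wy":0,"wz":19}]}}

```text
t: 5.6
tcp_pos: [0.562, -0.142, 0.0786]
eef_rot: [[0.257, 0.966, -0.002], [0.966, -0.257, 0.0], [-0.0, -0.002, -1.0]]
force: [0.8, -0.7, -1.4]
width: 0.0567
```

```bash
python3 - <<'E'
from h import *
delta((.6267-.0719,.0454-.2175,.08),-17.3)
E
```

```text
t 5.6 tcp [ 0.562  -0.142   0.0786] F [ 0.8 -0.7 -1.4] w 0.0567 d_cm [-3.1   0.07 -0.13] w_deg [-0.1   0.02  2.41] q [-0.23  0.48  0.54  1.9  -0.32  0.84  0.22]
```

>>> {"fn": "arm_command", "kwargs": {"moves": [{"grip":1,"dx":-1.5,"dy":0.05,"dz":0,"wx":0,"wy":0,"wz":1.5},{"grip":1,"dx":-2.6,"dy":0.05,"dz":0,"wx":0,"wy":0,"wz":2.4},{"grip":1,"dx":-3.1,"dy":0.05,"dz":0,"wx":0,"wy":0,"wz":2.4},{"grip":1,"dx":-3.1,"dy":0.05,"dz":0,"wx":0,"wy":0,"wz":2.4},{"grip":1,"dx":-3.1,"dy":0.05,"dz":0,"wx":0,"wy":0,"wz":2.4}]}}

```text
t: 6.1
tcp_pos: [0.5574, -0.1683, 0.0791]
eef_rot: [[0.29, 0.957, -0.0], [0.957, -0.29, 0.001], [0.001, -0.001, -1.0]]
force: [0.2, 0.4, -1.3]
width: 0.0567
```

```bash
python3 - <<'E'
from h import *
from cell import vision
for n in("scene","top"):
    d=vision.snapshot(n); np.savez(n+"6.npz",**d); cv2.imwrite(f"pics/{n}6.png",cv2.resize(d["pixels"][:,:,::-1][90:240,180:380],None,fx=4,fy=4) if n=="scene" else cv2.resize(d["pixels"][:,:,::-1][150:300,260:460],None,fx=4,fy=4))
    P=cloud(d)
    for r in(.034,): print(n,"collar",fit(P,(.5548,-.1721),.118,ring(.0295,.023),r,.112,.140), "cone",fit(P,(.5546,-.1721),0,CONE,.034,.017,.085))
delta((.6267-.0719,.0454-.2175,.08),-17.3)
E
```

```text
scene collar (array([ 0.55720483, -0.16920523,  0.11995062]), np.float64(0.0006010740232146369), 492) cone (array([ 0.55394373, -0.17269157,  0.0010533 ]), np.float64(0.0007032066791317153), 685)
top collar (array([ 0.55863388, -0.16775738,  0.11873182]), np.float64(0.0005636873295415852), 170) cone (array([ 5.55128129e-01, -1.71403876e-01, -2.96576416e-04]), np.float64(0.0004595590425843433), 432)
t 6.2 tcp [ 0.5574 -0.1684  0.0792] F [-0.2  1.3 -2. ] w 0.0568 d_cm [-0.43 -0.14 -0.09] w_deg [-0.02 -0.04  0.41] q [-0.19  0.49  0.55  1.9  -0.33  0.85  0.24]
```

View pics/scene6.png

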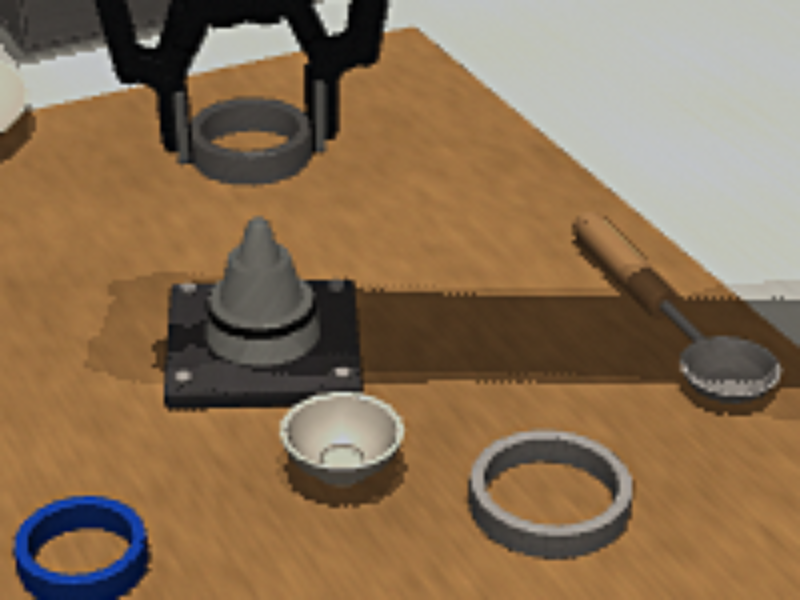

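View pics/top6.png

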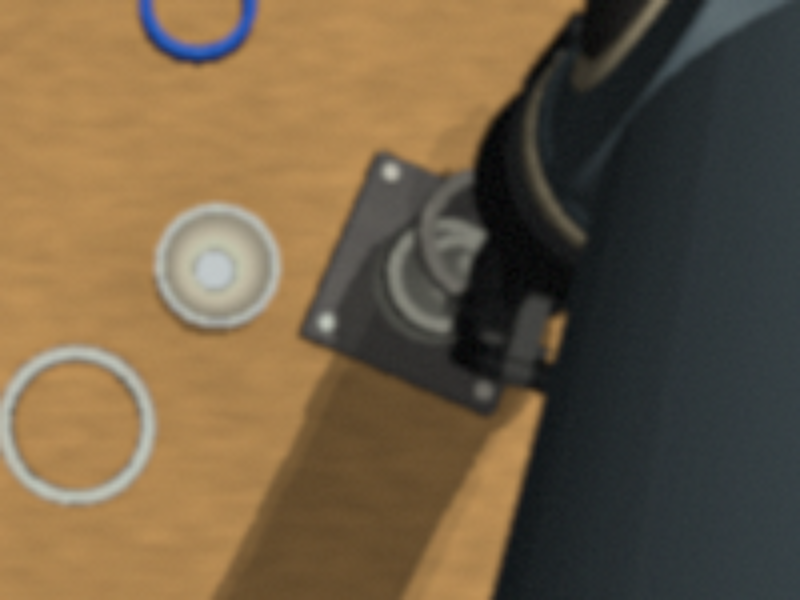

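The collar sits level, 119 mm up. Both views agree that it must shift by (-3.4, -3.5) mm to be over the cone axis. I correct this while lowering to about 62 mm, around the tip tier.

>>> {"fn": "arm_command", "kwargs": {"moves": [{"grip":1,"dx":-0.44,"dy":-0.22,"dz":0.5,"wx":0,"wy":0,"wz":0},{"grip":1,"dx":-0.44,"dy":-0.22,"dz":2,"wx":0,"wy":0,"wz":0},{"grip":1,"dx":-0.44,"dy":-0.22,"dz":4,"wx":0,"wy":0,"wz":0},{"grip":1,"dx":-0.44,"dy":-0.22,"dz":5.5,"wx":0,"wy":0,"wz":0},{"grip":1,"dx":-0.44,"dy":-0.22,"dz":5.7,"wx":0,"wy":0,"wz":0}]}}

```text
t: 6.7
tcp_pos: [0.5514, -0.1729, 0.0196]
eef_rot: [[0.293, 0.956, -0.005], [0.956, -0.293, 0.001], [-0.0, -0.005, -1.0]]
force: [-0.4, 0.2, -2.3]
width: 0.0568
```

```bash
python3 - <<'E'
from h import *
from cell import vision
for n in("scene","top"):
    d=vision.snapshot(n); np.savez(n+"7.npz",**d); cv2.imwrite(f"pics/{n}7.png",cv2.resize(d["pixels"][:,:,::-1][90:240,180:380],None,fx=4,fy=4))
    P=cloud(d)
    print(n,"collar",fit(P,(.5548,-.1721),.062,ring(.0295,.023),.034,.060,.082))
delta((.6267-.0719,.0454-.2175,.08),-17.3)
E
```

```text
scene collar (array([ 0.55190115, -0.17401318,  0.06043547]), np.float64(0.0007495236927237935), 532)
top collar (array([ 0.55209514, -0.17454988,  0.06015092]), np.float64(0.0013078212676932502), 198)
t 6.8 tcp [ 0.553  -0.1736  0.0216] F [-0.6 -0.2 -0.1] w 0.0564 d_cm [ 0.2   0.12 -5.85] w_deg [-0.09  0.02  0.26] q [-0.14  0.56  0.5   1.94 -0.39  0.74  0.29]
```

View pics/scene7.png

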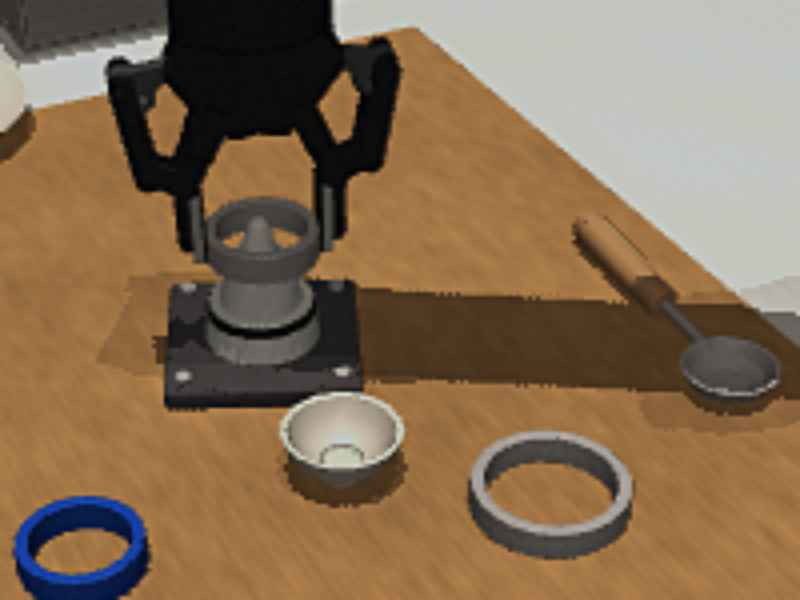

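The collar encircles the tip tier (crop 262,240), but the arm was still settling, so I re-measure at rest with the cone's points excluded.

```bash
python3 - <<'E'
from h import *
from cell import vision
for n in("scene","top"):
    d=vision.snapshot(n); P=cloud(d); Q=P.copy(); Q[np.hypot(P[...,0]-.554,P[...,1]-.173)<.017]=np.nan
    print(n,"collar",fit(Q,(.5548,-.1721),.062,ring(.0295,.023),.034,.060,.082))
    Q=P.copy(); Q[(P[...,2]>.05)&(np.hypot(P[...,0]-.554,P[...,1]-.173)>.014)]=np.nan
    print(n,"cone",fit(Q,(.5546,-.1721),0,CONE,.034,.017,.085))
delta((.6267-.0719,.0454-.2175,.08),-17.3)
E
```

```text
scene collar (array([ 0.5532    , -0.17472872,  0.06247354]), np.float64(0.0007558812316896188), 515)
scene cone (array([ 0.55416623, -0.17274771,  0.00121521]), np.float64(0.0006673035387009221), 450)
top collar (array([ 0.55403492, -0.17500075,  0.06184744]), np.float64(0.0009964554225703054), 203)
top cone (array([ 5.55186735e-01, -1.71340955e-01, -1.49805885e-04]), np.float64(0.0004617059086018819), 169)
t 6.9 tcp [ 0.554  -0.174   0.0228] F [-0.1 -0.5 -1.5] w 0.0567 d_cm [ 0.2   0.03 -5.72] w_deg [0.06 0.   0.25] q [-0.14  0.56  0.5   1.94 -0.39  0.74  0.29]
```

>>> {"fn": "arm_command", "kwargs": {"moves": [{"grip":1,"dx":0.22,"dy":0,"dz":0,"wx":0,"wy":0,"wz":0},{"grip":1,"dx":0.22,"dy":0,"dz":0.6,"wx":0,"wy":0,"wz":0},{"grip":1,"dx":0.22,"dy":0,"dz":1.2,"wx":0,"wy":0,"wz":0},{"grip":1,"dx":0.22,"dy":0,"dz":1.8,"wx":0,"wy":0,"wz":0},{"grip":1,"dx":0.22,"dy":0,"dz":1.9,"wx":0,"wy":0,"wz":0}]}}

```text
t: 7.4
tcp_pos: [0.5533, -0.1712, 0.0023]
eef_rot: [[0.293, 0.956, -0.002], [0.956, -0.293, 0.0], [-0.0, -0.002, -1.0]]
force: [0.2, 0.3, -0.8]
width: 0.0568
```

>>> {"fn": "arm_command", "kwargs": {"moves": [{"grip":1,"dx":0,"dy":0,"dz":0,"wx":0,"wy":0,"wz":0}]}}

```text
t: 7.5
tcp_pos: [0.5538, -0.1715, 0.0029]
eef_rot: [[0.293, 0.956, -0.001], [0.956, -0.293, 0.0], [-0.0, -0.001, -1.0]]
force: [0.3, -0.1, -1.6]
width: 0.0565
```

```bash
python3 - <<'E'
from h import *
from cell import vision
for n in("scene","top"):
    d=vision.snapshot(n); P=cloud(d); cv2.imwrite(f"pics/{n}8.png",cv2.resize(d["pixels"][:,:,::-1][120:220,190:320],None,fx=6,fy=6))
    Q=P.copy(); Q[np.hypot(P[...,0]-.5545,P[...,1]-.172)<.0195]=np.nan
    print(n,"collar",fit(Q,(.5548,-.1721),.042,ring(.0295,.023),.034,.040,.062))
delta((.5547,-.1719,0),-17.3)
E
```

```text
scene collar (array([ 0.55353996, -0.1729105 ,  0.04370292]), np.float64(0.0008763638496802097), 481)
top collar (array([ 0.55460703, -0.17549039,  0.04288711]), np.float64(0.002269704357508952), 250)
t 7.6 tcp [ 0.5542 -0.1717  0.0034] F [-0.5 -0.4 -1.9] w 0.0565 d_cm [-0.01  0.05  0.34] w_deg [0.01 0.   0.25] q [-0.13  0.59  0.48  1.94 -0.41  0.7   0.3 ]
```

View pics/scene8.png

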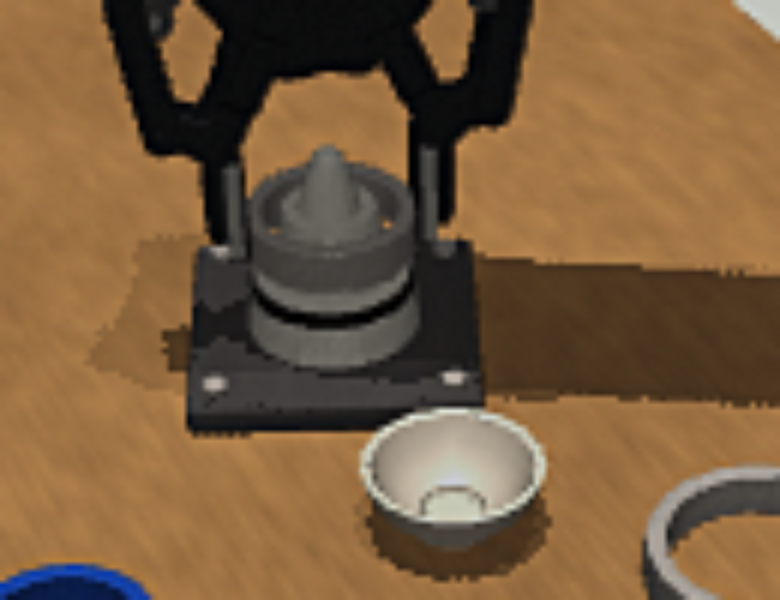

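The scene fit puts the collar within 0.7 mm of the cone axis, underside about 43 mm. The top view is mostly blocked by the arm and its fit is poor (2.3 mm residual), so I disregard it. I lower to just above the step.

>>> {"fn": "arm_command", "kwargs": {"moves": [{"grip":1,"dx":0,"dy":0.03,"dz":0.3,"wx":0,"wy":0,"wz":0},{"grip":1,"dx":0,"dy":0.03,"dz":0.6,"wx":0,"wy":0,"wz":0},{"grip":1,"dx":0,"dy":0.03,"dz":0.75,"wx":0,"wy":0,"wz":0},{"grip":1,"dx":0,"dy":0.03,"dz":0.75,"wx":0,"wy":0,"wz":0},{"grip":1,"dx":0,"dy":0.03,"dz":0.75,"wx":0,"wy":0,"wz":0}]}}

```text
t: 8.1
tcp_pos: [0.5544, -0.1716, -0.0042]
eef_rot: [[0.293, 0.956, -0.0], [0.956, -0.293, 0.0], [0.0, -0.0, -1.0]]
force: [-0.6, 0.5, -1.0]
width: 0.0562
```

```bash
python3 - <<'E'
from h import *
from cell import vision
for n in("scene",):
    d=vision.snapshot(n); P=cloud(d)
    Q=P.copy(); Q[np.hypot(P[...,0]-.5545,P[...,1]-.172)<.021]=np.nan
    print(n,"collar",fit(Q,(.5548,-.1721),.036,ring(.0295,.023),.034,.037,.057))
delta((.5547,-.1719,0),-17.3)
E
```

```text
scene collar (array([ 0.55410192, -0.17319378,  0.03726157]), np.float64(0.0010111647547215424), 420)
t 8.15 tcp [ 0.5545 -0.1716 -0.0041] F [ 0.5  1.1 -2.5] w 0.0564 d_cm [-0.02  0.03 -0.41] w_deg [ 0.01 -0.    0.26] q [-0.12  0.6   0.48  1.95 -0.42  0.69  0.31]
```

>>> {"fn": "arm_command", "kwargs": {"moves": [{"grip":1,"dx":0,"dy":0,"dz":0.1,"wx":0,"wy":0,"wz":0},{"grip":1,"dx":0,"dy":0,"dz":0.2,"wx":0,"wy":0,"wz":0},{"grip":1,"dx":0,"dy":0,"dz":0.2,"wx":0,"wy":0,"wz":0},{"grip":1,"dx":0,"dy":0,"dz":0.2,"wx":0,"wy":0,"wz":0}]}}

```text
t: 8.55
tcp_pos: [0.5545, -0.1716, -0.0056]
eef_rot: [[0.293, 0.956, 0.0], [0.956, -0.293, 0.0], [0.0, 0.0, -1.0]]
force: [-2.2, 1.2, 5.4]
width: 0.0563
```

>>> {"fn": "arm_command", "kwargs": {"moves": [{"grip":-1,"dx":0,"dy":0,"dz":0,"wx":0,"wy":0,"wz":0},{"grip":-1,"dx":0,"dy":0,"dz":0,"wx":0,"wy":0,"wz":0},{"grip":-1,"dx":0,"dy":0,"dz":0,"wx":0,"wy":0,"wz":0},{"grip":-1,"dx":0,"dy":0,"dz":0,"wx":0,"wy":0,"wz":0},{"grip":-1,"dx":0,"dy":0,"dz":0,"wx":0,"wy":0,"wz":0}]}}

```text
t: 9.05
tcp_pos: [0.5544, -0.1716, -0.0063]
eef_rot: [[0.293, 0.956, -0.0], [0.956, -0.293, 0.0], [0.0, -0.0, -1.0]]
force: [-0.7, -0.0, 0.3]
width: 0.0855
```

```bash
python3 - <<'E'
from h import *
from cell import vision
for n in("scene",):
    d=vision.snapshot(n); P=cloud(d); cv2.imwrite(f"pics/{n}9.png",cv2.resize(d["pixels"][:,:,::-1][120:220,190:320],None,fx=6,fy=6))
    Q=P.copy(); Q[np.hypot(P[...,0]-.5545,P[...,1]-.172)<.0217]=np.nan
    print(n,"collar",fit(Q,(.5548,-.1721),.034,ring(.0295,.023),.034,.0355,.056))
delta((.5547,-.1719,0),-17.3)
E
```

```text
scene collar (array([ 0.55423243, -0.17350254,  0.03543742]), np.float64(0.0008698632812117538), 389)
t 9.1 tcp [ 0.5544 -0.1716 -0.0062] F [ 0.6  0.2 -0.7] w 0.0851 d_cm [-0.02  0.04 -0.62] w_deg [-0.01  0.    0.27] q [-0.12  0.6   0.47  1.95 -0.42  0.69  0.31]
```

View pics/scene9.png

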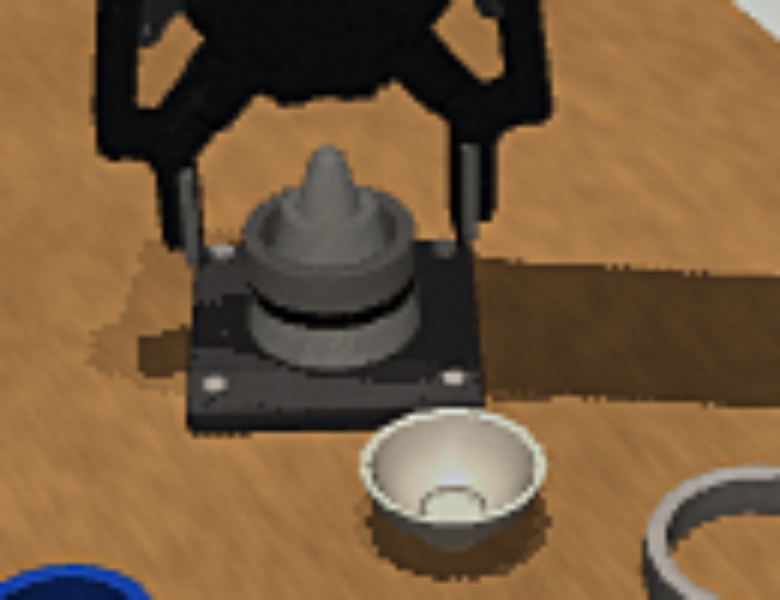

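The collar lies flat directly above the black line (crop 330,265), and the pads are clear on both sides. I retreat straight up.

>>> {"fn": "arm_command", "kwargs": {"moves": [{"grip":-1,"dx":0,"dy":0,"dz":-1,"wx":0,"wy":0,"wz":0},{"grip":-1,"dx":0,"dy":0,"dz":-3,"wx":0,"wy":0,"wz":0},{"grip":-1,"dx":0,"dy":0,"dz":-6,"wx":0,"wy":0,"wz":0},{"grip":-1,"dx":0,"dy":0,"dz":-10,"wx":0,"wy":0,"wz":0},{"grip":-1,"dx":0,"dy":0,"dz":-14,"wx":0,"wy":0,"wz":0}]}}

```text
t: 9.6
tcp_pos: [0.554, -0.1717, 0.1357]
eef_rot: [[0.293, 0.956, -0.0], [0.956, -0.293, -0.0], [-0.0, -0.0, -1.0]]
force: [1.4, -0.1, 0.6]
width: 0.0849
```

>>> {"fn": "arm_command", "kwargs": {"moves": [{"grip":-1,"dx":4,"dy":0,"dz":-1,"wx":0,"wy":0,"wz":0},{"grip":-1,"dx":8,"dy":0,"dz":-2,"wx":0,"wy":0,"wz":0},{"grip":-1,"dx":12,"dy":0,"dz":-3,"wx":0,"wy":0,"wz":0},{"grip":-1,"dx":15,"dy":0,"dz":-3,"wx":0,"wy":0,"wz":0},{"grip":-1,"dx":15,"dy":0,"dz":-3,"wx":0,"wy":0,"wz":0}]}}

```text
t: 10.1
tcp_pos: [0.5999, -0.0217, 0.1645]
eef_rot: [[0.284, 0.959, 0.001], [0.959, -0.284, 0.003], [0.003, 0.001, -1.0]]
force: [0.2, 0.0, -0.2]
width: 0.0852
```

```bash
python3 - <<'E'
from h import *
from cell import vision
for n in("scene","top"):
    d=vision.snapshot(n); P=cloud(d); cv2.imwrite(f"pics/{n}10.png",d["pixels"][:,:,::-1])
    Q=P.copy(); Q[np.hypot(P[...,0]-.5545,P[...,1]-.172)<.0217]=np.nan
    print(n,"collar",fit(Q,(.5548,-.1721),.034,ring(.0295,.023),.034,.0355,.056))
    q=Q[(np.hypot(Q[...,0]-.5545,Q[...,1]-.172)<.03)&(Q[...,2]>.045)]
    A=np.c_[q[:,:2]-q[:,:2].mean(0),np.ones(len(q))]; top=q[:,2]>.047
    print("plane",np.linalg.lstsq(A[top],q[top,2],rcond=None)[0],top.sum())
    print("large",fit(P,(.486,.0015),0,ring(.038,.031),.045,.006,.02)[0],"small",fit(P,(.4623,.2904),0,ring(.02,.0135),.027,.006,.02)[0])
delta((.5547,-.1719,0),-17.3)
cv2.imwrite("pics/crop10.png",cv2.resize(cv2.imread("pics/scene10.png")[120:220,190:320],None,fx=6,fy=6))
E
```

```text
scene collar (array([ 0.55424588, -0.1734277 ,  0.03554844]), np.float64(0.000897199089678313), 388)
plane [0. 0. 0.] 0
large [4.84587109e-01 2.60925831e-04 1.03032346e-03] small [0.46092065 0.28989683 0.00083204]
top collar (array([ 0.55680565, -0.17309259,  0.03444738]), np.float64(0.0014737352554487961), 418)
plane [0. 0. 0.] 0
large [0.486  0.0015 0.    ] small [ 4.61846816e-01  2.91308482e-01 -2.89013757e-04]
t 10.2 tcp [ 0.5983 -0.0277  0.1643] F [-0.  -1.2 -0.4] w 0.0853 d_cm [-15.06   0.03  16.43] w_deg [0.01 0.01 0.35] q [-0.45  0.41  0.57  1.78 -0.26  1.02 -0.08]<stdin>:8: RuntimeWarning: Mean of empty slice.
  ret = um.true_divide(
  return _methods._mean(a, axis=axis, dtype=dtype,
  ret = ret.dtype.type(ret / rcount)
```

View pics/crop10.png

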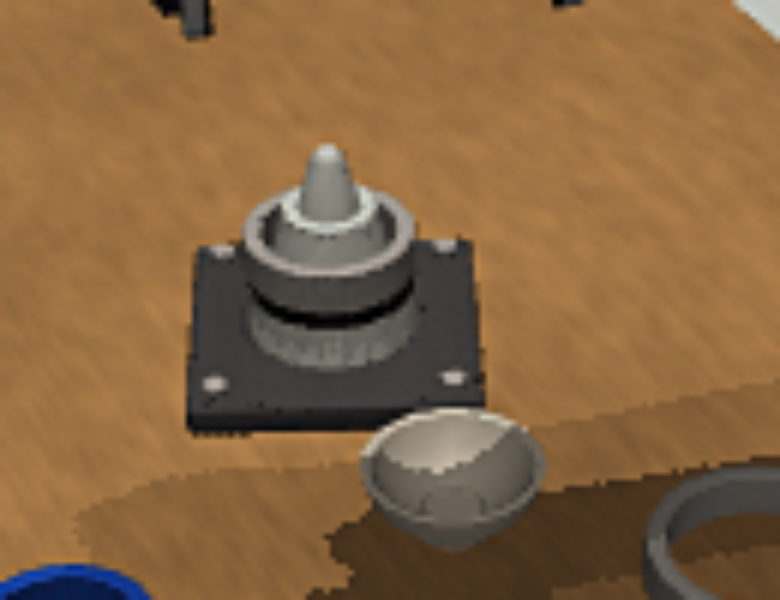

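View pics/top10.png

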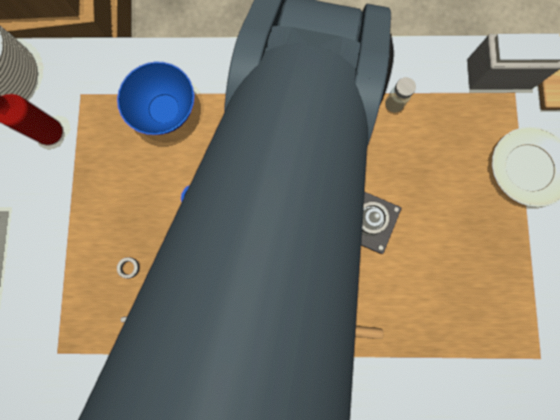

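The collar sits level over the black line (crop 330,270), and the large and small collars have not moved. One last flatness check with the missing readings handled.

```bash
python3 - <<'E'
from h import *
from cell import vision, status
for n,c in(("scene",(.5542,-.173)),("top",(.5553,-.1718))):
    d=vision.snapshot(n); P=cloud(d).reshape(-1,3); P=P[np.isfinite(P[:,0])]
    r=np.hypot(P[:,0]-c[0],P[:,1]-c[1]); q=P[(r>.0235)&(r<.0295)&(P[:,2]>.0475)&(P[:,2]<.056)]
    A=np.c_[q[:,:2]-c,np.ones(len(q))]; s=least_squares(lambda p:A@p-q[:,2],[0,0,.05],loss="soft_l1",f_scale=.001)
    print(n,"slopes deg",np.degrees(s.x[:2]).round(2),"top z",s.x[2].round(4),len(q))
print(status.read_state()["joint_vel"])
E
```

```text
scene slopes deg [-0.12 -0.4 ] top z 0.0508 108
top slopes deg [ 0.46 -0.15] top z 0.0497 136
[ 0.01260111  0.00172335  0.00429241  0.00303372 -0.00500576 -0.00155284
 -0.00259252]
```

Flat within 0.5°, with the top face at about 50 mm (34 + 16). I hand in the job.

```bash
python3 -c "
from cell import env
print(env.close_job())"
```

```text
the job is handed in; nothing more can be done
None
```

The grey medium collar is on the cone's marked step, let go, and the job was handed in at about 10.3 s of the 32 s allowed.

- **Seating:** Both views put the collar's top face at 50–51 mm, where 34 + 16 = 50 is expected. The tilt is at most 0.5°, and the black line shows just under the collar.
- **Other collars:** The small one measured within about 1 mm of its first position in both views, and so did the large one in the scene view. In the top view the arm hid the large one, so that reading is no check.
- **Forces:** The highest wrist force I read was about 6 N, when the collar touched the step. The gripper ended open and clear, about 17 cm up.

Some checks disagreed:
- **Tool height:** The reported TCP height was about 40 mm lower than where the cameras showed the fingertips. I went by the cameras and came down in small steps while watching the force.
- **Grip width:** It read 56–57 mm on the 59 mm collar.
- **Top view near the cone:** While I lowered the collar the arm hid most of the top view. Its centre fits there were poor, up to 2.3 mm off, so I relied on the scene view for the last correction.

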